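# Push a terminal strip home in the clamping jig and lock the stop

### The job

Slide the grey carriage of the blue jig along its rail so that it pushes the white terminal strip fully home against the end stop, then lock the carriage there by tightening its black clamp knob clockwise until it is felt to be firmly tight, without forcing it. Leave the other things on the bench where they lie.

Things in the scene. Friction and masses are not known exactly. Their poses are not given: they have to be found in the camera images.
- jig: Clamping jig fixed to the bench: blue base plate 80 x 300 x 12 mm. Origin: centre of its underside; x across, y along the rail towards the end stop, z up. A channel 24 mm wide between steel guides (top 24 mm up) runs along y at x = +21 mm, floor 18 mm up. The aluminium end stop (70 x 22 mm, top 50 mm up) closes its +y end. The steel rail (18 mm wide) lies at x = -17 mm, on the robot's side.
- stop_face (a point): The face of the end stop that looks to -y of the jig, on the channel's centre line, 26 mm above the bench. Axes as the jig's.
- terminal_strip: White terminal strip, 18 x 72 x 17 mm, loose, lying in the channel between the carriage and the end stop with its long (y) axis along the channel. Origin: centre of its underside. Home means that its end touches the end stop, its origin then 36 mm before the stop face.
- jaw_face (a point): Centre of the carriage's steel jaw face (looks to +y of the jig), 30 mm above the bench; it pushes the strip. Axes as the jig's. With the strip home and touched it is 72 mm before the stop face.
- carriage (a joint): Travel in m of the grey carriage (70 mm across x 50 mm along the rail, top 53 mm above the bench, washer 56 mm) along +y of the jig; 0 away from the stop, 0.123 when it holds the strip home. Drags with 1.2 N while the clamp is loose; turning or regrasping the loose knob can shift it back, so keep it pushed home (6 N will do).
- knob_grip (a point): On the clamp knob's axis, on top of the carriage, 80 mm above the bench, 17 mm to the jig's -x side of the carriage's centre. The knob is a black upright bar 50 mm long (along this point's x axis, which turns with it), 12 mm thick (its y) and 28 mm high (64 to 92 mm above the bench), to be pinched across its thickness; red mark on top at its +x end. Its z is up.
- knob (a joint): Turn of the clamp knob in rad, growing clockwise from above, which tightens. Starts loose (0 to 0.6). Turning drags with 0.16 N m; in a pause the holding hand feels only the clamp's push-back (+ about vertical): 0 while loose, then growing 0.24 N m per rad. Firmly tight: 0.10 to 0.20 N m; least that holds 0.05; over 0.3 is forcing. Stays where left (at most 0.16). Needs regrasps.
- shoe: The clamp's brass pressure pad, hidden in the carriage under the knob, driven down 2 mm per rad of knob turn. It meets the rail at a knob value that differs from jig to jig, anywhere from about 1.5 to 3.3 rad, and can only be felt. Its press on the rail in N is the push-back torque / 0.002 m.
- switch_0: Rocker switch with a red rocker, 34 x 31 x 25 mm, loose on the bench, beyond the end stop. A bystander.
- lug_box: Small white carton with a blue end band, 50 x 68 x 34 mm, loose on the bench beyond the jig's other end. A bystander.
- nippers: Side cutters with red grips, 51 x 144 x 11 mm, lying loose on the right of the bench. A bystander.
Things that resemble listed ones, but are neither listed nor needed, are in the scene too. Leave any pink look-alike of the terminal_strip alone.

How it is judged (in metres and radians):
On the way, in this order (a step that is already met when the one before it is completed fails the run):
1. the strip is pushed home against the end stop, with the carriage's jaw against it (y of terminal_strip in the frame of stop_face above -0.038 m and y of jaw_face in the frame of stop_face above -0.0745 m), for 0.2 s.
2. the clamp is tight with the strip home (contact force between shoe and anything else above 25 N and y of jaw_face in the frame of stop_face above -0.0745 m), for 0.2 s.
At the end, for the whole second after the job is handed in: The strip lies in the channel with its end within 2 mm of the end stop, the jaw is within 2.5 mm of its home place against the strip, and the clamp presses on the rail with more than 25 N (the knob about 0.2 rad or more past first touch); the strip is at rest (all of step 2 and y of terminal_strip in the frame of stop_face above -0.038 m and x of terminal_strip in the frame of stop_face between -0.005 and 0.005 m and z of terminal_strip in the frame of stop_face below -0.004 m and linear speed of terminal_strip below 0.01 m/s).
It fails at once if the clamp is forced (more than 150 N on the rail) (contact force between shoe and anything else above 150 N).
It fails at once if a bystander is moved by more than 30 mm (distance of any of switch_0, lug_box, nippers from where it was at the start of the episode above 0.03 m).
It also fails if it takes over 64 s, if anything falls off the work surface, if the arm or the gripper's body presses on something with over 40 N, if the wrist force passes 120 N, or if a joint passes its speed limit or range.

### The arm

A 7-joint arm with a two-finger parallel gripper is mounted at the origin on a cart in front of the work surface, level with it; the furniture and walls round the work are solid. World frame = base frame: x ahead of the robot, y to its left, z up, the work surface at z = 0. Lengths are in m, angles in degrees, forces in N, time in s.
With the tool pointing down it reaches from about 0.4 to 0.875 m from the base axis. Payload 19.3 kg.
Tool frame: the origin (TCP) lies at the very end of the fingers, on their centre line; the grasp point (between the pads) lies 19 mm behind it; z points along the fingers, y is the line along which they close (so a half turn about z gives the same grasp; the last joint's range is limited). The gripper opens to 85 mm and grips with 20 to 120 N. Pads are 22 mm wide; open, the fingers measure 114 mm over their backs; the gripper's body (76 mm by 85 mm) begins 54 mm behind the grasp point. The pads swing forward as they close: fully open they stand 13 mm farther back than shut.
Start: joints at [-73.178, 29.874, -2.08, 91.645, 1.215, 58.505, -6.463], TCP at [0.222, 0.584, 0.231] pointing down, gripper open.
Joint ranges: [-166.77, 166.77], [-17.47, 122.26], [-85.68, 81.53], [9.62, 139.38], [-72.42, 252.41], [9.2, 110.78], [-144.41, 144.41]. Speed limits (degrees/s): [108.29, 108.29, 136.94, 136.94, 172.46, 172.46, 172.46].

### API

Orientations are given as [roll, pitch, yaw] about the fixed x, y, z axes, in that order (R = Rz(yaw) Ry(pitch) Rx(roll)).
In Python, from bench import env gives the robot as it stands.
- The arm moves only by the tool jog_arm, never from a script. Its argument "commands" is one flat list of numbers, 7 for each row, row after row: the shift along the tool's x, y, z in m, then the turn, a rotation vector about the tool's x, y, z in rad, then the opening, from -1 (shut) to 1 (fully open). A call has exactly 10 rows; each row shifts and turns the commanded pose from where the row before left it, along the tool's axes as they then stand; what a row does not reach is not made up. A row lasts 1/10 s, in which the tool goes at most 50 mm and 8.59 degrees, less where a joint would pass 70% of its speed; a pose out of reach is approached as far as the arm can. A call with a gripper value outside its range is refused whole. The fingers move at their own pace and stop on an object; "newtons" is the grip in N (left out, the last holds). Time passes only in rows, so rows that do not move let the fingers close, or fill a call up. It gives the time, the measured TCP pose, the force, the opening and the grip force at its end, in the units of the state.
- env.observe(): the state, without advancing time (a new reading comes with each control period).
- env.capture(name): name is "side" or "top" or "wrist"; returns (picture, depth): 420x560x3 uint8, red, green, blue; 420x560 float32, m along the optical axis (not along the pixel's ray), 0 where there is no reading.
- env.camera_model(name): a dict with "K" (3x3 intrinsics, pixels), "k1" (the pictures are not rectified: a ray, as slopes to the right and down, at radius r is drawn at 1 + k1 r^2 times it, then the intrinsics apply), "R" (3x3) and "t" (3): a world point X has camera coordinates R X + t. Camera axes: x right, y down, z forward; pixel columns grow to the right and rows downward; lengths in m; the calibration is good to about 2 mm. A picture is of the moment at which its call begins: read the wrist's pose just before it. camera_model takes no time and is no camera call; for the wrist camera it gives the pose at the moment of the call.
- env.finish_job(): hands the job in; it is judged then, once.
Trained networks look in the newest picture that a camera, given by its name, has taken for a name from the list of things; names that differ only in an ending like _2 or _b are one class to them, and where a whole thing is asked for, a point or a joint stands for the part that bears it (a point fixed in the world has none). Each returns a list of dicts, best first, with "p" (0 to 1); they miss things now and then, are a little off and sometimes report something else, mostly with a low value. They report only what shows in the picture. A call takes as long as a camera call. They do not tell look-alikes from the thing itself.
- env.find_in(camera, label): "rect" ([left, top, right, bottom] in pixels, round what is visible of it).
- env.regions_of(camera, label): "region" (420x560 bool, what is visible of it) and "rect" ([left, top, right, bottom] in pixels, round what is visible of it).
The state is a dict: "t": time; "q": joint angles; "joint_velocities": joint speeds; "joint_torque": joint torques, N m; "eef_pos": TCP position; "orientation": TCP orientation; "force": force on the tool from outside, world axes, zero at the start; "ft_torque": the same for the moment, N m; "gripper_width": opening from 0.0 (shut) to 1.0 (fully open); "gripper_force": force on a finger pad.
Only numpy, scipy, OpenCV 4.12 (cv2) and the standard library are available. Lean on these libraries where they do the work, as an engineer would, in place of code of your own. Each camera call takes 0.05 s, during which the arm holds its last target. There are 200 camera calls.

## Working session

There is one attempt and no reset: what is moved stays moved. The work goes in short steps, Python scripts to look and compute and a tool call to move; the robot and the scene stay as the last step left them, time stands still between calls to the robot, and variables do not carry over. Pictures are saved under pics/ and viewed, at most 10 in all, crops included, and the job is handed in when it is done.

Besides the shell and the picture viewer there is one more tool, called after ">>>" as name(argument=value, ...), one argument or row to a line, values as JSON. jog_arm: Moves the arm, as the interface text tells. Its arguments: {"type":"object","properties":{"commands":{"type":"array"},"newtons":{"type":"number"}},"required":["commands"]}

```bash
mkdir -p pics; ls
cat > h.py <<'E'
import numpy as np, cv2
from bench import env
def pix2world(name,u,v,d,cm=None):
    c=cm or env.camera_model(name);K=np.array(c["K"]);R=np.array(c["R"]);t=np.array(c["t"])
    D=np.array([c["k1"],0,0,0,0],float)
    p=cv2.undistortPoints(np.array([[[u,v]]],float),K,D)[0,0]
    return R.T@(np.array([p[0],p[1],1])*d-t)
def ray_z(name,u,v,z,cm=None):
    c=cm or env.camera_model(name);R=np.array(c["R"]);t=np.array(c["t"])
    o=-R.T@t; p=pix2world(name,u,v,1.0,c); r=p-o
    return o+r*(z-o[2])/r[2]
E
python3 - <<'E'
from h import *
for n in("top","side"):
    im,d=env.capture(n); cv2.imwrite(f"pics/{n}0.png",im[:,:,::-1]); np.save(n+"_d.npy",d);np.save(n+"_i.npy",im)
    for l in("jig","terminal_strip","carriage","knob","switch_0","lug_box","nippers"):
        print(n,l,[(round(r["p"],2),[int(x) for x in r["rect"]]) for r in env.find_in(n,l)[:3]])
print(env.observe())
E
```

```text
pics
top jig [(0.74, [210, 191, 311, 235]), (0.31, [271, 199, 291, 219])]
top terminal_strip [(0.57, [141, 210, 165, 221])]
top carriage [(0.91, [270, 197, 289, 221])]
top knob [(0.59, [280, 207, 288, 222])]
top switch_0 [(0.55, [197, 229, 209, 239])]
top lug_box [(0.71, [323, 189, 342, 209])]
top nippers [(0.74, [376, 192, 421, 214])]
side jig [(0.6, [259, 193, 296, 282])]
side terminal_strip [(0.58, [236, 335, 244, 368]), (0.51, [238, 287, 249, 319]), (0.5, [263, 230, 272, 251])]
side carriage [(0.9, [267, 193, 292, 219])]
side knob [(0.68, [272, 196, 291, 207])]
side switch_0 [(0.6, [282, 285, 293, 301])]
side lug_box [(0.71, [264, 169, 289, 195])]
side nippers [(0.54, [280, 132, 299, 157])]
{'t': 0.8, 'q': array([-73.17846568,  29.87288988,  -2.07885513,  91.64542266,
         1.21554749,  58.50383833,  -6.46165003]), 'joint_velocities': array([-0.00569172, -0.06429432,  0.05053136, -0.04267689, -0.0481862 ,
       -0.05004953, -0.00726138]), 'joint_torque': array([-1.96708883e-03, -9.26794553e+01,  1.97594583e+00, -3.70239973e+01,
        1.76895788e-02,  1.53063746e-03, -6.10145001e-07]), 'eef_pos': array([0.22242068, 0.58407483, 0.23129812]), 'orientation': array([1.79999996e+02, 1.19154315e-03, 1.59154779e+02]), 'force': array([-0.88360058, -0.38076323,  0.40450652]), 'ft_torque': array([0.03959647, 0.04205725, 0.00593963]), 'gripper_force': 0.0, 'gripper_width': 1.0009367661194586}
```

Run:
```python
from h import *
im=np.load("top_i.npy");c=im[160:260,120:440]
a=cv2.resize(c,(800,250),interpolation=cv2.INTER_CUBIC)
im2=np.load("side_i.npy");b=cv2.resize(im2[120:380,200:340],(187*1,347),interpolation=cv2.INTER_CUBIC)
b2=cv2.resize(im2[160:320,220:340],(260*1,347),interpolation=cv2.INTER_CUBIC)
c2=cv2.resize(im[180:245,200:320],(353*1,191),interpolation=cv2.INTER_CUBIC)
o=np.zeros((600,800,3),np.uint8);o[:250]=a;o[252:599,:187]=b;o[252:599,187:447]=b2;o[252:443,447:800]=c2
cv2.imwrite("pics/a.png",o[:,:,::-1])
d=np.load("top_d.npy")
def P(u,v):print((u,v),pix2world("top",u,v,float(d[v,u])).round(3))
for uv in[(212,193),(309,192),(309,233),(212,234),(220,213),(280,205),(283,215),(153,215),(240,205),(203,234)]:P(*uv)
for n in("top","side"):
    c=env.camera_model(n);print(n,np.array(c["R"]).round(3).tolist(),np.array(c["t"]).round(3),c["K"],c["k1"])
```

```text
(212, 193) [ 0.564  0.012 -0.   ]
(309, 192) [ 0.556 -0.305  0.01 ]
(309, 233) [ 0.423 -0.301 -0.   ]
(212, 234) [0.429 0.014 0.001]
(220, 213) [ 0.492 -0.019  0.051]
(280, 205) [ 0.511 -0.21   0.05 ]
(283, 215) [ 0.476 -0.218  0.089]
(153, 215) [0.495 0.205 0.018]
(240, 205) [ 0.522 -0.079 -0.   ]
(203, 234) [0.428 0.04  0.024]
top [[-0.029, -1.0, -0.003], [-0.994, 0.029, -0.108], [0.108, 0.0, -0.994]] [-0.187  0.499  1.479] [[470.24842502   0.         277.74958223]
 [  0.         470.24842502 211.50375913]
 [  0.           0.           1.        ]] -0.16110524986126346
side [[-0.989, -0.15, 0.003], [-0.098, 0.628, -0.772], [0.114, -0.764, -0.636]] [0.45  0.237 0.982] [[426.93234337   0.         278.78457742]
 [  0.         426.93234337 201.26314624]
 [  0.           0.           1.        ]] -0.06507742926826328
```

View pics/a.png

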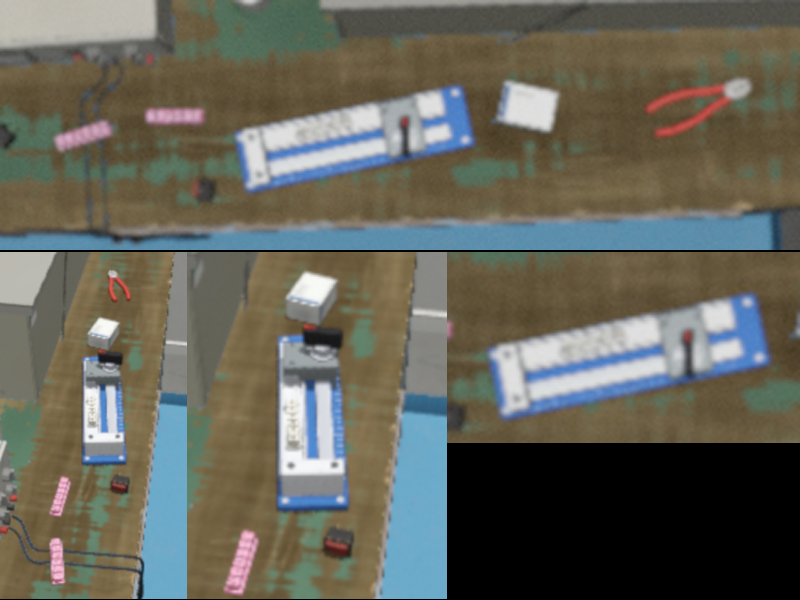

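The view shows the blue jig (full image about (214–310, 192–236)), with the end stop at its left (world +y) end and the carriage at (280,208). The black knob is at (284,214), with its red mark on the far side. The white strip in the channel is at about (247,206). Candidates for the strip are that one and the pink ones at (153,215) and (190,206). I choose the white one in the channel.

Run:
```python
from h import *
im=np.load("top_i.npy");d=np.load("top_d.npy");cm=env.camera_model("top")
hsv=cv2.cvtColor(im,cv2.COLOR_RGB2HSV)
m=((hsv[...,0]>100)&(hsv[...,0]<125)&(hsv[...,1]>130)).astype(np.uint8)
m[:185]=0;m[240:]=0;m[:,:205]=0;m[:,313:]=0
ys,xs=np.nonzero(m)
W=np.array([ray_z("top",x,y,0.012,cm)[:2] for x,y in zip(xs,ys)])
r=cv2.minAreaRect((W*1000).astype(np.float32));print(r,cv2.boxPoints(r))
mk=(im.max(2)<60);mk[:200]=0;mk[226:]=0;mk[:,274:]&=True;mk[:,:274]=0;mk[:,295:]=0
ys,xs=np.nonzero(mk);print(len(xs),xs.mean(),ys.mean())
mr=(im[...,0].astype(int)-im[...,1]>50);mr[:200]=0;mr[226:]=0;mr[:,:274]=0;mr[:,295:]=0
y2,x2=np.nonzero(mr);print(len(x2),x2.mean(),y2.mean())
for x,y in zip(list(xs)+list(x2),list(ys)+list(y2)):print((x,y),(ray_z("top",x,y,0.092,cm)[:2]*1000).round(0),round(float(pix2world("top",x,y,float(d[y,x]),cm)[2]),3))
```

```text
((477.30682373046875, -149.94937133789062), (74.85257720947266, 299.39398193359375), 13.24338150024414) [[ 406.5821    -12.807371]
 [ 475.16962  -304.2392  ]
 [ 548.03156  -287.09137 ]
 [ 479.44403     4.340454]]
1 282.0 220.0
6 281.5 208.0
(np.int64(282), np.int64(220)) [ 460. -214.] 0.095
(np.int64(281), np.int64(207)) [ 500. -212.] 0.093
(np.int64(282), np.int64(207)) [ 500. -215.] 0.099
(np.int64(281), np.int64(208)) [ 497. -212.] 0.095
(np.int64(282), np.int64(208)) [ 497. -215.] 0.095
(np.int64(281), np.int64(209)) [ 494. -212.] 0.097
(np.int64(282), np.int64(209)) [ 494. -215.] 0.092
```

```bash
cat >> h.py <<'E'
from scipy.spatial.transform import Rotation as Ro
def toolR(): return Ro.from_euler("xyz",env.observe()["orientation"],degrees=True)
def st():
    s=env.observe();print("t",round(s["t"],2),"p",s["eef_pos"].round(4),"o",s["orientation"].round(1),"q",s["q"].round(1),"F",s["force"].round(2),"M",s["ft_torque"].round(3),"w",round(s["gripper_width"],3),round(s["gripper_force"],1));return s
def rel(target,yaw=None):
    s=env.observe();R=toolR();print("tool shift",R.inv().apply(np.array(target)-s["eef_pos"]).round(4))
    if yaw is not None:print("rotvec",(R.inv()*Ro.from_euler("xyz",[180,0,yaw],degrees=True)).as_rotvec().round(4))
E
python3 - <<'E'
from h import *
s=st();c=env.camera_model("wrist");R=np.array(c["R"]);t=np.array(c["t"]);R0=toolR()
print("cam in tool",R0.inv().apply(-R.T@t-s["eef_pos"]).round(3),(R0.as_matrix().T@R.T).round(2).tolist(),c["K"][0])
rel([0.48,-0.13,0.32],175)
E
```

```text
t 0.8 p [0.2224 0.5841 0.2313] o [180.    0.  159.2] q [-73.2  29.9  -2.1  91.6   1.2  58.5  -6.5] F [-0.88 -0.38  0.4 ] M [0.04  0.042 0.006] w 1.001 0.0
cam in tool [ 0.084  0.    -0.142] [[0.0, -0.95, -0.33], [1.0, 0.0, 0.0], [-0.0, -0.33, 0.95]] [353.19890726   0.         276.85296161]
tool shift [-0.4948 -0.5757 -0.0887]
rotvec [-0.      0.     -0.2766]
```

>>> jog_arm(
  commands=[-0.02, -0.02, -0.009, 0, 0, 0, 1, -0.0275, -0.032, -0.0049, 0, 0, 0, 1, -0.0275, -0.032, -0.0049, 0, 0, 0, 1, -0.0275, -0.032, -0.0049, 0, 0, 0, 1, -0.0275, -0.032, -0.0049, 0, 0, 0, 1, -0.0275, -0.032, -0.0049, 0, 0, 0, 1, -0.0275, -0.032, -0.0049, 0, 0, 0, 1, -0.0275, -0.032, -0.0049, 0, 0, 0, 1, -0.0275, -0.032, -0.0049, 0, 0, 0, 1, -0.0275, -0.032, -0.0049, 0, 0, 0, 1],
)

```text
t: 1.8
eef_pos: [0.3631, 0.1994, 0.2849]
orientation: [180.0, 0.0, 159.2]
force: [0.7, -0.5, 0.4]
gripper_width: 1.001
gripper_force: 0.0
```

>>> jog_arm(
  commands=[-0.0275, -0.032, -0.0049, 0, 0, 0, 1, -0.0275, -0.032, -0.0049, 0, 0, 0, 1, -0.0275, -0.032, -0.0049, 0, 0, 0, 1, -0.0275, -0.032, -0.0049, 0, 0, 0, 1, -0.0275, -0.032, -0.0049, 0, 0, 0, 1, -0.0275, -0.032, -0.0049, 0, 0, 0, 1, -0.0275, -0.032, -0.0049, 0, 0, 0, 1, -0.02, -0.03, -0.0049, 0, 0, 0, 1, 0, 0, 0, 0, 0, -0.138, 1, 0, 0, 0, 0, 0, -0.138, 1],
)

```text
t: 2.8
eef_pos: [0.471, -0.113, 0.3236]
orientation: [-180.0, 0.0, 175.2]
force: [1.1, 0.9, -0.5]
gripper_width: 1.001
gripper_force: 0.0
```

Run:
```python
from h import *
st();cm=env.camera_model("wrist")
im,d=env.capture("wrist");cv2.imwrite("pics/w1.png",im[:,:,::-1]);np.save("w_d.npy",d);np.save("w_i.npy",im);np.save("w_cm.npy",cm,allow_pickle=True)
for l in("jig","terminal_strip","carriage","knob"):
    print(l,[(round(r["p"],2),[int(x) for x in r["rect"]]) for r in env.find_in("wrist",l)[:3]])
```

```text
t 2.8 p [ 0.471  -0.113   0.3236] o [-180.     0.   175.2] q [-12.1  11.8  22.2 106.   -5.   63.1  97.1] F [ 1.13  0.87 -0.47] M [ 0.02   0.058 -0.013] w 1.001 0.0
jig [(0.83, [140, 112, 367, 229])]
terminal_strip [(0.9, [398, 172, 456, 192]), (0.82, [485, 148, 542, 175]), (0.73, [254, 167, 310, 196])]
carriage [(0.95, [169, 157, 232, 223])]
knob [(0.84, [180, 163, 204, 210])]
```

View pics/w1.png

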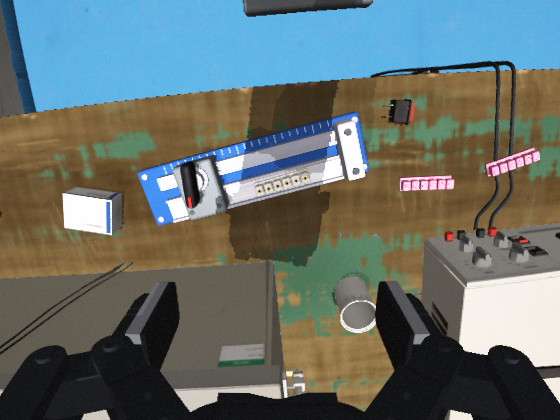

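The wrist view shows the knob at (190,187) with its red mark at (191,205), and the carriage at (205,190). The white strip in the channel is at (283,182), a gap of about 25 px from the jaw, and the end stop is at (350,150). The pink strips at (427,183) and (513,162) are outside the jig, so the choice holds.

Run:
```python
from h import *
im=np.load("w_i.npy");d=np.load("w_d.npy");cm=np.load("w_cm.npy",allow_pickle=True).item()
hsv=cv2.cvtColor(im,cv2.COLOR_RGB2HSV)
m=((hsv[...,0]>100)&(hsv[...,0]<125)&(hsv[...,1]>130)).astype(np.uint8)
m[:108]=0;m[232:]=0;m[:,:132]=0;m[:,372:]=0
m[:, :]*=1
n,l,s,c=cv2.connectedComponentsWithStats(cv2.dilate(m,np.ones((3,3))))
ys,xs=np.nonzero(m)
W=np.array([pix2world("wrist",x,y,float(d[y,x]),cm) for x,y in zip(xs,ys)])
k=(W[:,2]>-.01)&(W[:,2]<.03)&(W[:,0]>.38);W=W[k]
W2=np.array([ray_z("wrist",x,y,0.012,cm)[:2] for x,y in zip(xs[k],ys[k])])
r=cv2.minAreaRect((W2*1000).astype(np.float32));print(r,cv2.boxPoints(r).round(1).tolist())
# knob and strips by depth height
U,V=np.meshgrid(np.arange(135,375),np.arange(108,232))
P=np.array([pix2world("wrist",u,v,float(d[v,u]),cm) for u,v in zip(U.ravel(),V.ravel())])
k=(P[:,2]>.085)&(P[:,2]<.1)
kr=cv2.minAreaRect((P[k][:,:2]*1000).astype(np.float32));print("knob top",k.sum(),kr,P[k].mean(0))
k2=im[V.ravel(),U.ravel()].max(1)<40
a=np.deg2rad(13.24);ex=np.array([np.cos(a),np.sin(a)]);ey=np.array([-ex[1],ex[0]])
c0=np.array(r[0])/1000
red=(im[V.ravel(),U.ravel()].astype(int)@[1,-.5,-.5]>60)&k;print("red",P[red].mean(0))
J=np.c_[(P[:,:2]-c0)@ex,(P[:,:2]-c0)@ey,P[:,2]]
print("knob in jig",J[k].mean(0))
e=(J[:,2]>.042)&(J[:,2]<.06)
for nm,q in(("stop",e&(J[:,1]>.08)),("carr",e&(J[:,1]<.05)),("strip",(J[:,2]>.029)&(J[:,2]<.04)&(abs(J[:,0]-.021)<.012)&(J[:,1]<.12))):
    print(nm,q.sum(),np.percentile(J[q],[1,50,99],axis=0).round(4).tolist())
```

```text
((483.563720703125, -146.89024353027344), (79.53248596191406, 297.6868896484375), 10.299696922302246) [[417.79998779296875, -7.599999904632568], [471.1000061035156, -300.3999938964844], [549.2999877929688, -286.20001220703125], [496.1000061035156, 6.699999809265137]]
knob top 493 ((479.03900146484375, -212.27853393554688), (12.780344009399414, 50.294307708740234), 89.33113861083984) [ 0.47800159 -0.2114437   0.09027476]
red [ 0.49593247 -0.21277527  0.09204972]
knob in jig [-0.020199   -0.06156368  0.09027476]
stop 1116 [[-0.0268, 0.1132, 0.0433], [0.0058, 0.1246, 0.0492], [0.041, 0.1368, 0.0527]]
carr 1558 [[-0.0391, -0.0879, 0.0431], [0.0002, -0.0533, 0.0521], [0.0299, -0.0373, 0.0567]]
strip 559 [[0.0119, -0.0411, 0.0295], [0.0233, 0.0316, 0.0338], [0.031, 0.1136, 0.0389]]
```

>>> jog_arm(
  commands=[0, 0, 0, 0, 0, -0.0716, 1, -0.0031, -0.0331, 0.035, 0, 0, 0, 1, -0.0031, -0.0331, 0.035, 0, 0, 0, 1, -0.0031, -0.0331, 0.035, 0, 0, 0, 1, 0, 0, 0.032, 0, 0, 0, 1, 0, 0, 0.032, 0, 0, 0, 1, 0, 0, 0.032, 0, 0, 0, 1, 0, 0, 0.032, 0, 0, 0, 1, 0, 0, 0.013, 0, 0, 0, 1, 0, 0, 0.013, 0, 0, 0, 1],
  newtons=60,
)

```text
t: 4.05
eef_pos: [0.4788, -0.2114, 0.0642]
orientation: [-180.0, -0.0, 179.0]
force: [0.7, -0.9, -0.3]
gripper_width: 1.001
gripper_force: 0.0
```

Run:
```python
from h import *
st();im,d=env.capture("wrist");cv2.imwrite("pics/w2.png",im[:,:,::-1]);rel([0.479,-0.2123,0.064],179.3)
```

```text
t 4.05 p [ 0.4788 -0.2114  0.0642] o [-180.   -0.  179.] q [  5.9  36.5  15.7 114.7 -18.2  31.1 123.3] F [ 0.73 -0.91 -0.25] M [ 0.026 -0.051 -0.028] w 1.001 0.0
tool shift [-0.0007 -0.0012 -0.0011]
rotvec [ 0.0001 -0.0013 -0.0048]
```

View pics/w2.png

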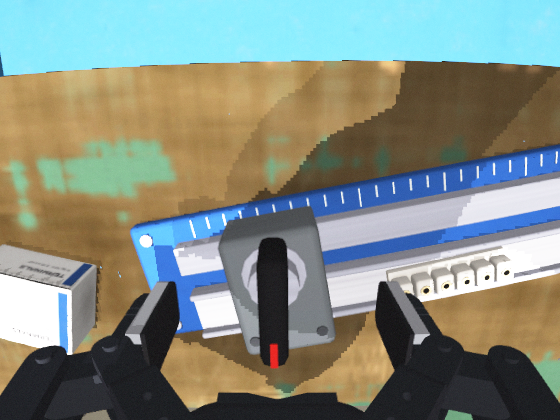

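The knob at (273,300) stands between the open fingers (pads at columns 165 and 395), and the strip is at (450,275) in the channel. I'm closing now.

>>> jog_arm(
  commands=[0, 0, 0, 0, 0, 0, -1, 0, 0, 0, 0, 0, 0, -1, 0, 0, 0, 0, 0, 0, -1, 0, 0, 0, 0, 0, 0, -1, 0, 0, 0, 0, 0, 0, -1, 0, 0, 0, 0, 0, 0, -1, 0, 0, 0, 0, 0, 0, -1, 0, 0, 0, 0, 0, 0, -1, 0, 0, 0, 0, 0, 0, -1, 0, 0, 0, 0, 0, 0, -1],
  newtons=60,
)

```text
t: 5.1
eef_pos: [0.4791, -0.2116, 0.0654]
orientation: [-180.0, 0.1, 179.1]
force: [-2.6, 1.4, 12.4]
gripper_width: 0.218
gripper_force: 58.3
```

Run:
```python
from h import *
st()
```

```text
t 5.1 p [ 0.4791 -0.2116  0.0654] o [-1.800e+02  1.000e-01  1.791e+02] q [  5.9  36.4  15.8 114.7 -18.1  31.2 123.4] F [-2.6   1.44 12.42] M [ 0.202  0.421 -0.004] w 0.218 58.3
```

>>> jog_arm(
  commands=[0, 0, -0.001, 0, 0, 0, -1, 0.0017, 0.0088, 0, 0, 0, 0, -1, 0.0017, 0.0088, 0, 0, 0, 0, -1, 0.0017, 0.0088, 0, 0, 0, 0, -1, 0.0017, 0.0088, 0, 0, 0, 0, -1, 0.0017, 0.0088, 0, 0, 0, 0, -1, 0.0017, 0.0088, 0, 0, 0, 0, -1, 0.0017, 0.0088, 0, 0, 0, 0, -1, 0, 0, 0, 0, 0, 0, -1, 0, 0, 0, 0, 0, 0, -1],
)

```text
t: 6.1
eef_pos: [0.4677, -0.1489, 0.0657]
orientation: [180.0, -0.0, 179.1]
force: [0.4, 1.1, 4.4]
gripper_width: 0.215
gripper_force: 61.5
```

Run:
```python
from h import *
st();im,d=env.capture("wrist");cv2.imwrite("pics/w3.png",im[:,:,::-1])
```

```text
t 6.1 p [ 0.4677 -0.1489  0.0657] o [180.   -0.  179.1] q [ -1.2  34.4  16.  119.4 -19.   28.6 118.1] F [0.42 1.06 4.36] M [ 0.27  -0.188  0.048] w 0.215 61.5
```

View pics/w3.png

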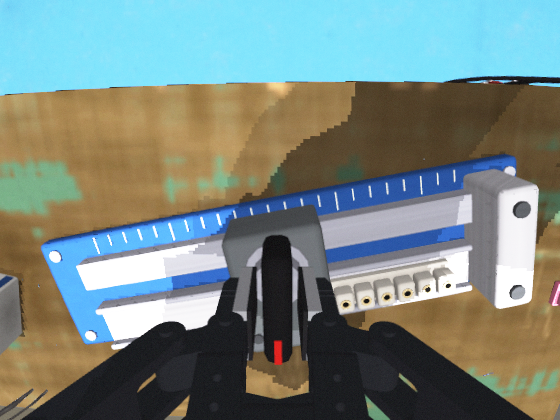

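The grip is good: the knob at (277,300) is pinched along its thickness. The carriage jaw is at the strip (columns 335–458), with about 10 px to go to the end stop at about (470,280).

>>> jog_arm(
  commands=[0.0008, 0.0039, 0, 0, 0, 0, -1, 0.0008, 0.0039, 0, 0, 0, 0, -1, 0.0006, 0.0029, 0, 0, 0, 0, -1, 0.0004, 0.002, 0, 0, 0, 0, -1, 0, 0, 0, 0, 0, 0, -1, 0, 0, 0, 0, 0, 0, -1, 0, 0, 0, 0, 0, 0, -1, 0, 0, 0, 0, 0, 0, -1, 0, 0, 0, 0, 0, 0, -1, 0, 0, 0, 0, 0, 0, -1],
)

```text
t: 7.15
eef_pos: [0.4655, -0.1368, 0.0656]
orientation: [180.0, 0.0, 179.1]
force: [2.3, 0.2, 4.6]
gripper_width: 0.214
gripper_force: 61.7
```

Run:
```python
from h import *
st()
```

```text
t 7.15 p [ 0.4655 -0.1368  0.0656] o [180.    0.  179.1] q [ -2.6  34.1  16.  120.2 -19.2  28.1 117. ] F [2.32 0.18 4.62] M [ 0.351 -0.491 -0.012] w 0.214 61.7
```

>>> jog_arm(
  commands=[0.0002, 0.001, 0, 0, 0, 0, -1, 0.0002, 0.001, 0, 0, 0, 0, -1, 0.0002, 0.001, 0, 0, 0, 0, -1, 0.0002, 0.001, 0, 0, 0, 0, -1, 0.0002, 0.001, 0, 0, 0, 0, -1, 0, 0, 0, 0, 0, 0, -1, 0, 0, 0, 0, 0, 0, -1, 0, 0, 0, 0, 0, 0, -1, 0, 0, 0, 0, 0, 0, -1, 0, 0, 0, 0, 0, 0, -1],
)

```text
t: 8.15
eef_pos: [0.4647, -0.1327, 0.0657]
orientation: [-179.9, 0.0, 179.0]
force: [4.2, -6.7, 2.1]
gripper_width: 0.218
gripper_force: 61.2
```

Run:
```python
from h import *
st();im,d=env.capture("wrist");cv2.imwrite("pics/w4.png",im[:,:,::-1])
```

```text
t 8.15 p [ 0.4647 -0.1327  0.0657] o [-179.9    0.   179. ] q [ -3.2  34.   16.1 120.6 -19.3  27.8 116.5] F [ 4.16 -6.75  2.11] M [-1.472 -0.929  0.064] w 0.218 61.2
```

View pics/w4.png

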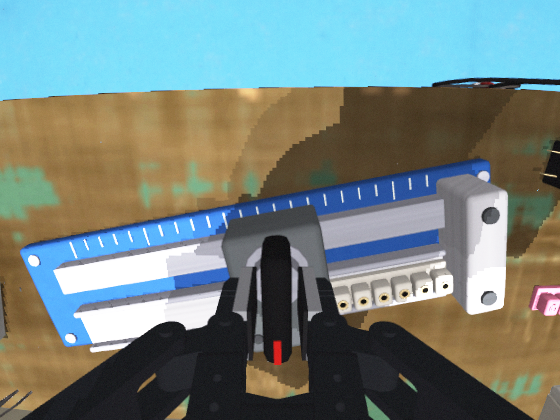

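The strip (columns 335–455) now abuts the end stop at (455,280), and the jaw is against it. The force of about 7 N confirms it is home, so I'm turning the knob.

>>> jog_arm(
  commands=[0, 0, 0, 0, 0, 0.1, -1, 0, 0, 0, 0, 0, 0.1, -1, 0, 0, 0, 0, 0, 0.1, -1, 0, 0, 0, 0, 0, 0.1, -1, 0, 0, 0, 0, 0, 0.1, -1, 0, 0, 0, 0, 0, 0.1, -1, 0, 0, 0, 0, 0, 0, -1, 0, 0, 0, 0, 0, 0, -1, 0, 0, 0, 0, 0, 0, -1, 0, 0, 0, 0, 0, 0, -1],
)

```text
t: 9.2
eef_pos: [0.4646, -0.1329, 0.0657]
orientation: [-180.0, 0.1, 144.6]
force: [3.9, -8.0, 0.9]
gripper_width: 0.213
gripper_force: 61.1
```

Run:
```python
from h import *
st()
```

```text
t 9.2 p [ 0.4646 -0.1329  0.0657] o [-1.800e+02  1.000e-01  1.446e+02] q [ -9.8  35.7  25.2 120.9 -30.3  29.4  92.7] F [ 3.9  -8.    0.92] M [-1.806 -0.818 -0.056] w 0.213 61.1
```

>>> jog_arm(
  commands=[0, 0, 0, 0, 0, 0.1, -1, 0, 0, 0, 0, 0, 0.1, -1, 0, 0, 0, 0, 0, 0.1, -1, 0, 0, 0, 0, 0, 0.1, -1, 0, 0, 0, 0, 0, 0.1, -1, 0, 0, 0, 0, 0, 0.1, -1, 0, 0, 0, 0, 0, 0, -1, 0, 0, 0, 0, 0, 0, -1, 0, 0, 0, 0, 0, 0, -1, 0, 0, 0, 0, 0, 0, -1],
)

```text
t: 10.2
eef_pos: [0.4645, -0.1331, 0.0657]
orientation: [-180.0, 0.1, 110.2]
force: [3.7, -8.3, 2.6]
gripper_width: 0.22
gripper_force: 61.1
```

```bash
cat > rd.py <<'E'
from h import *
s=st();M=[s["ft_torque"][2]]
for i in range(4):
    env.capture("side");M.append(env.observe()["ft_torque"][2])
print(np.round(M,3),"mean",np.mean(M).round(3))
E
python3 rd.py
```

```text
t 10.2 p [ 0.4645 -0.1331  0.0657] o [-1.800e+02  1.000e-01  1.102e+02] q [-16.   38.4  34.3 121.2 -40.7  32.3  68.4] F [ 3.65 -8.29  2.56] M [-2.011 -0.566 -0.115] w 0.22 61.1
[-0.115 -0.008  0.003 -0.04  -0.028] mean -0.038
```

>>> jog_arm(
  commands=[0, 0, 0, 0, 0, 0.1, -1, 0, 0, 0, 0, 0, 0.1, -1, 0, 0, 0, 0, 0, 0.1, -1, 0, 0, 0, 0, 0, 0.1, -1, 0, 0, 0, 0, 0, 0, -1, 0, 0, 0, 0, 0, 0, -1, 0, 0, 0, 0, 0, 0, -1, 0, 0, 0, 0, 0, 0, -1, 0, 0, 0, 0, 0, 0, -1, 0, 0, 0, 0, 0, 0, -1],
)

```text
t: 11.4
eef_pos: [0.4643, -0.1331, 0.0657]
orientation: [180.0, 0.1, 87.3]
force: [0.8, -9.4, 1.9]
gripper_width: 0.216
gripper_force: 61.2
```

```bash
sed -i 's/range(4)/range(8)/' rd.py; python3 rd.py
```

```text
t 11.4 p [ 0.4643 -0.1331  0.0657] o [1.80e+02 1.00e-01 8.73e+01] q [-19.9  40.6  40.3 121.4 -47.1  34.9  51.7] F [ 0.79 -9.41  1.88] M [-1.955 -0.302 -0.011] w 0.216 61.2
[-0.011 -0.004 -0.061 -0.016  0.023 -0.025  0.043 -0.005  0.01 ] mean -0.005
```

>>> jog_arm(
  commands=[0, 0, 0, 0, 0, 0.1, -1, 0, 0, 0, 0, 0, 0.1, -1, 0, 0, 0, 0, 0, 0.1, -1, 0, 0, 0, 0, 0, 0.1, -1, 0, 0, 0, 0, 0, 0, -1, 0, 0, 0, 0, 0, 0, -1, 0, 0, 0, 0, 0, 0, -1, 0, 0, 0, 0, 0, 0, -1, 0, 0, 0, 0, 0, 0, -1, 0, 0, 0, 0, 0, 0, -1],
)

```text
t: 12.8
eef_pos: [0.464, -0.1331, 0.0657]
orientation: [180.0, 0.1, 64.4]
force: [1.2, -9.2, 3.2]
gripper_width: 0.212
gripper_force: 61.3
```

```bash
python3 rd.py
```

```text
t 12.8 p [ 0.464  -0.1331  0.0657] o [1.80e+02 1.00e-01 6.44e+01] q [-23.4  43.3  46.1 121.5 -53.   38.1  34.3] F [ 1.23 -9.24  3.22] M [-1.918 -0.141 -0.043] w 0.212 61.3
[-0.043  0.014 -0.033 -0.043 -0.01  -0.033  0.018 -0.064  0.042] mean -0.017
```

>>> jog_arm(
  commands=[0, 0, 0, 0, 0, 0.1, -1, 0, 0, 0, 0, 0, 0.1, -1, 0, 0, 0, 0, 0, 0.1, -1, 0, 0, 0, 0, 0, 0.1, -1, 0, 0, 0, 0, 0, 0, -1, 0, 0, 0, 0, 0, 0, -1, 0, 0, 0, 0, 0, 0, -1, 0, 0, 0, 0, 0, 0, -1, 0, 0, 0, 0, 0, 0, -1, 0, 0, 0, 0, 0, 0, -1],
)

```text
t: 14.2
eef_pos: [0.4639, -0.133, 0.0657]
orientation: [179.9, 0.1, 41.5]
force: [0.4, -8.5, 3.8]
gripper_width: 0.218
gripper_force: 61.5
```

```bash
python3 rd.py
```

```text
t 14.2 p [ 0.4639 -0.133   0.0657] o [1.799e+02 1.000e-01 4.150e+01] q [-26.4  46.4  51.6 121.7 -58.2  41.8  16.3] F [ 0.41 -8.53  3.81] M [-1.801  0.124  0.031] w 0.218 61.5
[ 0.031 -0.009 -0.079 -0.07  -0.057 -0.057 -0.026 -0.059 -0.053] mean -0.042
```

>>> jog_arm(
  commands=[0, 0, 0, 0, 0, 0.1, -1, 0, 0, 0, 0, 0, 0.1, -1, 0, 0, 0, 0, 0, 0.1, -1, 0, 0, 0, 0, 0, 0.1, -1, 0, 0, 0, 0, 0, 0, -1, 0, 0, 0, 0, 0, 0, -1, 0, 0, 0, 0, 0, 0, -1, 0, 0, 0, 0, 0, 0, -1, 0, 0, 0, 0, 0, 0, -1, 0, 0, 0, 0, 0, 0, -1],
)

```text
t: 15.6
eef_pos: [0.4638, -0.1328, 0.0657]
orientation: [179.9, 0.1, 18.6]
force: [-0.8, -7.1, 4.5]
gripper_width: 0.215
gripper_force: 61.6
```

```bash
python3 rd.py
```

```text
t 15.6 p [ 0.4638 -0.1328  0.0657] o [1.799e+02 1.000e-01 1.860e+01] q [-29.   49.7  56.6 121.8 -62.6  45.7  -2.6] F [-0.76 -7.07  4.53] M [-1.683  0.237 -0.014] w 0.215 61.6
[-0.014  0.015 -0.024  0.006 -0.059 -0.015 -0.061 -0.049 -0.06 ] mean -0.029
```

Knob is at about 2.99 and still loose. I'm continuing.

>>> jog_arm(
  commands=[0, 0, 0, 0, 0, 0.1, -1, 0, 0, 0, 0, 0, 0.1, -1, 0, 0, 0, 0, 0, 0.1, -1, 0, 0, 0, 0, 0, 0.1, -1, 0, 0, 0, 0, 0, 0, -1, 0, 0, 0, 0, 0, 0, -1, 0, 0, 0, 0, 0, 0, -1, 0, 0, 0, 0, 0, 0, -1, 0, 0, 0, 0, 0, 0, -1, 0, 0, 0, 0, 0, 0, -1],
)

```text
t: 17.0
eef_pos: [0.4638, -0.1327, 0.0657]
orientation: [179.9, 0.0, -4.4]
force: [-1.2, -6.2, 6.7]
gripper_width: 0.216
gripper_force: 61.9
```

```bash
python3 rd.py
```

```text
t 17.0 p [ 0.4638 -0.1327  0.0657] o [179.9   0.   -4.4] q [-31.   53.   61.  121.8 -66.2  49.7 -22.2] F [-1.22 -6.22  6.65] M [-1.347  0.301 -0.018] w 0.216 61.9
[-0.018 -0.029 -0.016 -0.017  0.024 -0.025  0.004 -0.019 -0.034] mean -0.015
```

Run:
```python
from h import *
im,d=env.capture("wrist");cv2.imwrite("pics/w5.png",im[:,:,::-1])
```

```text
(no output)
```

View pics/w5.png

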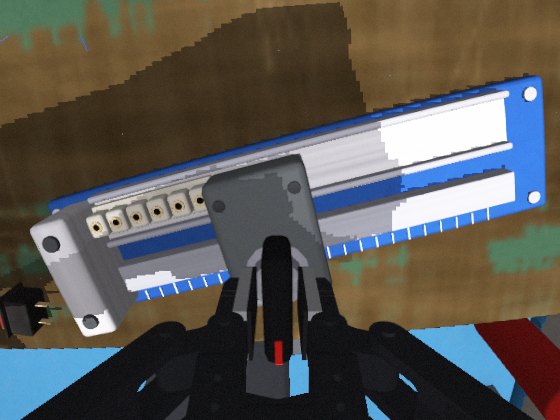

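The red mark has turned with the hand (278,352), the strip is still home against the stop at left (90,235), and the knob is at about 3.40 rad.

>>> jog_arm(
  commands=[0, 0, 0, 0, 0, 0.1, -1, 0, 0, 0, 0, 0, 0.1, -1, 0, 0, 0, 0, 0, 0.1, -1, 0, 0, 0, 0, 0, 0, -1, 0, 0, 0, 0, 0, 0, -1, 0, 0, 0, 0, 0, 0, -1, 0, 0, 0, 0, 0, 0, -1, 0, 0, 0, 0, 0, 0, -1, 0, 0, 0, 0, 0, 0, -1, 0, 0, 0, 0, 0, 0, -1],
)

```text
t: 18.45
eef_pos: [0.4639, -0.1325, 0.0657]
orientation: [179.9, 0.0, -21.5]
force: [-2.5, -5.2, 8.4]
gripper_width: 0.222
gripper_force: 62.3
```

```bash
sed -i 's/range(8)/range(14)/' rd.py; python3 rd.py
```

```text
t 18.45 p [ 0.4639 -0.1325  0.0657] o [179.9   0.  -21.5] q [-32.   55.   63.5 121.9 -68.1  52.2 -37.7] F [-2.47 -5.24  8.42] M [-1.077  0.332  0.002] w 0.222 62.3
[0.002 0.039 0.06  0.103 0.071 0.098 0.032 0.129 0.113 0.065 0.102 0.081
 0.112 0.134 0.024] mean 0.078
```

>>> jog_arm(
  commands=[0, 0, 0, 0, 0, 0.08, -1, 0, 0, 0, 0, 0, 0.08, -1, 0, 0, 0, 0, 0, 0.08, -1, 0, 0, 0, 0, 0, 0, -1, 0, 0, 0, 0, 0, 0, -1, 0, 0, 0, 0, 0, 0, -1, 0, 0, 0, 0, 0, 0, -1, 0, 0, 0, 0, 0, 0, -1, 0, 0, 0, 0, 0, 0, -1, 0, 0, 0, 0, 0, 0, -1],
)

```text
t: 20.15
eef_pos: [0.464, -0.1324, 0.0658]
orientation: [179.9, -0.0, -35.3]
force: [-0.6, -3.9, 9.2]
gripper_width: 0.22
gripper_force: 62.5
```

```bash
python3 rd.py
```

```text
t 20.15 p [ 0.464  -0.1324  0.0658] o [179.9  -0.  -35.3] q [-32.5  56.3  65.  121.9 -69.2  53.7 -50.5] F [-0.59 -3.92  9.22] M [-0.956  0.262  0.159] w 0.22 62.5
[0.159 0.134 0.115 0.116 0.11  0.141 0.136 0.136 0.152 0.172 0.121 0.128
 0.141 0.125 0.121] mean 0.134
```

The push-back is 0.134 N m, which is firmly tight, so I'm releasing and lifting.

>>> jog_arm(
  commands=[0, 0, 0, 0, 0, 0, 0.5, 0, 0, 0, 0, 0, 0, 0.5, 0, 0, 0, 0, 0, 0, 0.5, 0, 0, 0, 0, 0, 0, 0.5, 0, 0, 0, 0, 0, 0, 0.5, 0, 0, -0.01, 0, 0, 0, 0.5, 0, 0, -0.02, 0, 0, 0, 0.5, 0, 0, -0.03, 0, 0, 0, 0.5, 0, 0, -0.03, 0, 0, 0, 0.5, 0, 0, -0.03, 0, 0, 0, 0.5],
)

```text
t: 21.85
eef_pos: [0.464, -0.132, 0.1873]
orientation: [180.0, 0.0, -35.3]
force: [0.8, 0.1, -0.0]
gripper_width: 0.746
gripper_force: 0.0
```

Run:
```python
from h import *
st();im,d=env.capture("wrist");cv2.imwrite("pics/w6.png",im[:,:,::-1])
```

```text
t 21.85 p [ 0.464  -0.132   0.1873] o [180.    0.  -35.3] q [-39.   48.   78.  117.3 -54.2  63.6 -60.3] F [ 0.79  0.07 -0.02] M [ 0.009 -0.018  0.003] w 0.746 0.0
```

View pics/w6.png

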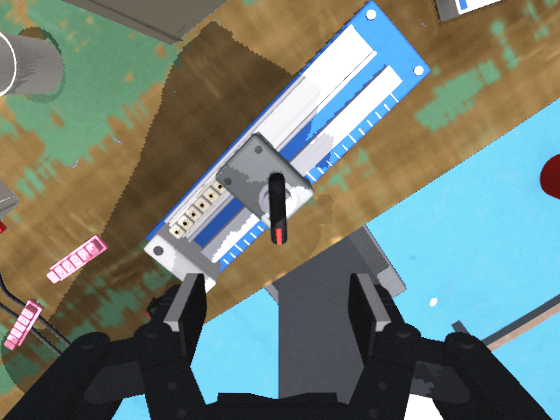

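The knob at (279,208) has kept its angle. The strip (170–225, 180–235) sits between the jaw and the end stop, and the hand is clear of everything.

```bash
python3 -c "
from bench import env
print(env.finish_job())"
```

```text
the job is handed in; nothing more can be done
None
```

The strip is pushed home against the end stop and the carriage is clamped there, with about 0.13–0.15 N m of push-back felt at the knob; the job is handed in, but no verdict came back.

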